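# Draw the flat file out of the tool box past its sliding tray

## Task

Fetch the flat file from the wooden tool box: slide the box's tray by its grip all the way to its stop at the end away from the tool handles, and leave it there. Then take the file by its wooden handle and draw it out at a slant, handle end up first while the blade is still under the tray, leaving the chisel lying where it is. Finish holding the file still by its handle in the air, all of it higher than the tray's grip and touching nothing of the box.

Things in the scene. Friction and masses are not known exactly. Their poses are not given: they have to be found in the camera images.
- toolbox: Fixed open wooden box, 210 (x) x 370 (y) x 78 mm high, plus a 13 mm cleat on each end. Origin: centre of its underside, z up. Walls 10 mm, inside 190 x 350, floor top z 8. 8 mm wide runners inside the long walls (z 49-60). A file and a chisel lie along y, side by side at x -36 and +36 (either way round), handles to +y.
- handle_bearers (a point): Middle of the box (x 0, y 85, z 22 mm in its frame), level with the tops of the two bearers, 12 mm wide strips across the box at y 43 and 128, that the tool handles lie on. Between the strips the handles' sides are free down to z 8. A third bearer (y -57, top z 28) carries the file's blade. Low teeth, 20 mm either side of each tool's axis, stand 9 mm above every bearer.
- end_rim (a point): Middle of the rim of the +y end wall, inner edge (x 0, y 175, z 78 mm in the box's frame): the wall that the tool handles point to and that the file is drawn out over.
- tray (a joint): Tray position, m. 0 = at the +y end, over the tool handles; grows towards the box's -y end, where it stops at 0.188. The tray (186 x 160 mm, its contents fixed) rides on the runners: underside z 60, rim z 78 mm of the box. At its stop the opening is y -14 to +175 mm of the box, the blades still under the tray. About 2 N friction; stays where left; cannot lift.
- tray_grip (a point): Centre of the tray's grip: a round wooden rail 14 mm thick, 114 mm long along the box's y, on a 10 mm thick board in the middle of the tray. The point is on the rail's axis, 116 mm above the bench; rail top at 123 mm. To its +x side stands a tin of screws whose top is 93 mm above the bench; the dowels and marker on the other side are lower.
- file: Loose flat file, 300 mm long, 0.17-0.35 kg: pale wooden handle 26 mm thick (y 50 to 150 mm, axis z 13) and dark flat blade 22 mm wide, 5 mm thick (y -150 to 50, z 6 to 11). Origin: half length, level with the handle's underside; y to the handle end, z up as it lies. Balances near the blade end of the handle. Handle end about 12 mm from the end wall.
- file_tip (a point): The blade's far end: x 0, y -150, z 8.5 mm in the file's frame.
- file_butt (a point): The handle's end: x 0, y 150, z 13 mm in the file's frame.
- chisel: Loose bench chisel, 262 mm long, in the other lane: stout wooden handle 29 mm thick (y 18 to 131 mm), thin neck and bright blade 26 mm wide. Origin: half length, level with the handle's underside; y to the handle end. Stays in the box.

How it is judged:
By the outcome, as a careful person would: the job done as asked, in the order asked, and still so for the second after the job is handed in, while the arm keeps its last pose, push and grip.
It also fails if it takes over 51 s, if anything falls off the work surface, if the arm or the gripper's body presses on something with over 40 N, if the wrist force passes 120 N, or if a joint passes its speed limit or range.

## Robot

A 6-joint arm with a two-finger parallel gripper is mounted at the origin on a cart in front of the work surface, level with it; the furniture and walls round the work are solid. World frame = base frame: x ahead of the robot, y to its left, z up, the work surface at z = 0. Lengths are in mm, angles in rad, forces in N, time in s.
With the tool pointing down it reaches from about 350 to 875 mm from the base axis. Payload 4.2 kg.
Tool frame: the origin (TCP) lies between the finger pads; the fingertips stand 25 mm ahead of it and the grasp point (between the pads) lies 6 mm ahead of it; z points along the fingers, y is the line along which they close (so a half turn about z gives the same grasp; the last joint's range is limited). The gripper opens to 85 mm and grips with 20 to 120 N. Pads are 22 mm wide; open, the fingers measure 114 mm over their backs; the gripper's body (76 mm by 85 mm) begins 54 mm behind the grasp point. The pads swing forward as they close: fully open they stand 13 mm farther back than shut.
Start: joints at [1.457, 0.385, 0.008, 0, -1.194, -0.259], TCP at [227.607, 582.06, 256.312] pointing down, gripper open.
Joint ranges: [-3.14, 3.14], [-1.21, 2.06], [-1.07, 1.41], [-3.16, 2.05], [-2.99, -0.16], [-3.1, 3.1]. Speed limits (rad/s): [2.79, 2.79, 3.14, 3.14, 3.14, 3.14].

## Interface

Orientations are given as a unit quaternion [x, y, z, w].
In Python, from bench import arm gives the robot as it stands.
- The arm moves only by the shell command python3 -m pendant 'ROWS'. ROWS is JSON, a list of rows, each a list of 7 numbers: the shift along the tool's x, y, z in m, then the turn, a rotation vector about the tool's x, y, z in degrees, then the finger opening in m, from 0 to 0.0854. In form: [[x, y, z, wx, wy, wz, fingers], ...]. A call has 1 to 12 rows; each row shifts and turns the commanded pose from where the row before left it, along the tool's axes as they then stand; what a row does not reach is not made up. A row lasts 1/10 s, in which the tool goes at most 50 mm and 8.59 degrees, less where a joint would pass 70% of its speed; a pose out of reach is approached as far as the arm can. A call is refused whole if a number of a shift passes 0.05 or a number of a turn 8.59, either way. A call with a gripper value outside its range is refused whole. The fingers move at their own pace and stop on an object; the grip force is fixed at half the most. Time passes only in rows, so rows that do not move let the fingers close. It gives the time, the measured TCP pose, the force, the opening and the grip force at its end, in the units of the state.
- arm.read_state(): the state, without advancing time (a new reading comes with each control period).
- arm.get_image(name): name is "scene" or "side" or "wrist"; returns a dict with "image" (384x512x3 uint8, red, green, blue), "fx", "fy", "cx", "cy" (pixels), "xyz" and "rotation" of the camera in the world. Camera axes: x right, y down, z forward; pixel columns grow to the right and rows downward; lengths in mm; the calibration is good to about 2 mm. The wrist camera is an equidistant fisheye: a pixel r from the principal point sees the ray r / f radians off the axis. A picture is of the moment at which its call begins. There is no depth.
- arm.job_done(): hands the job in; it is judged then, once.
The state is a dict: "clock": time; "joints": joint angles; "joint_vel": joint speeds; "joint_efforts": joint torques, N m; "position": TCP position; "ee_rot": TCP orientation; "contact_force": force on the tool from outside, world axes, zero at the start; "wrist_torque": the same for the moment, N m; "gripper_width": finger opening in mm; "grasp_force": force on a finger pad.
Only numpy, scipy, OpenCV 4.12 (cv2) and the standard library are available. Lean on these libraries where they do the work, as an engineer would, in place of code of your own. Each camera call takes 0.05 s, during which the arm holds its last target. There are 200 camera calls.

## Working session

There is one attempt and no reset: what is moved stays moved. The work goes in short steps, Python scripts to look and compute and a shell command to move; the robot and the scene stay as the last step left them, time stands still between calls to the robot, and variables do not carry over. Pictures are saved under pics/ and viewed, at most 11 in all, crops included, and the job is handed in when it is done.

```bash
mkdir -p pics; ls; python3 - <<'E'
from bench import arm
import cv2,json,numpy as np
for n in ["scene","side","wrist"]:
    d=arm.get_image(n); cv2.imwrite(f"pics/{n}0.png",d["image"][:,:,::-1])
    print(n,{k:np.round(v,4).tolist() for k,v in d.items() if k!="image"})
print(arm.read_state())
E
```

```text
pics
scene {'fx': 385.9282, 'fy': 385.9282, 'cx': 249.5676, 'cy': 192.9945, 'xyz': [-65.8317, -508.7721, 564.3917], 'rotation': [0.7725, -0.4193, 0.2149, -0.4256]}
side {'fx': 448.3915, 'fy': 448.3915, 'cx': 249.4126, 'cy': 194.3084, 'xyz': [505.9485, -732.6236, 668.5626], 'rotation': [0.9113, -0.0133, 0.0143, -0.4112]}
wrist {'fx': 297.3186, 'fy': 297.3186, 'cx': 256.686, 'cy': 195.3697, 'xyz': [289.4656, 554.7211, 373.097], 'rotation': [-0.5585, 0.8187, 0.1098, -0.0761]}
{'clock': 0.15, 'joints': array([ 1.45657948e+00,  3.85398578e-01,  6.95374805e-03, -3.16534765e-04,
       -1.19397123e+00, -2.58591592e-01]), 'joint_vel': array([ 0.00022292, -0.00200189,  0.0036434 ,  0.00050243, -0.00110273,
       -0.0003735 ]), 'joint_efforts': array([ 3.82849021e-04, -3.92680621e+01,  1.88582236e+01,  4.18860063e+00,
       -3.40730738e-03, -3.32767435e-06]), 'position': array([227.49962826, 581.7176523 , 255.47231149]), 'ee_rot': array([ 9.82665831e-01, -1.85383893e-01, -8.83211546e-05,  8.18369027e-04]), 'contact_force': array([-0.67198952, -0.35452704,  0.25967957]), 'wrist_torque': array([ 0.00477609, -0.04128153,  0.01404201]), 'grasp_force': 0.0, 'gripper_width': 85.59044961424543}
```

View pics/scene0.png

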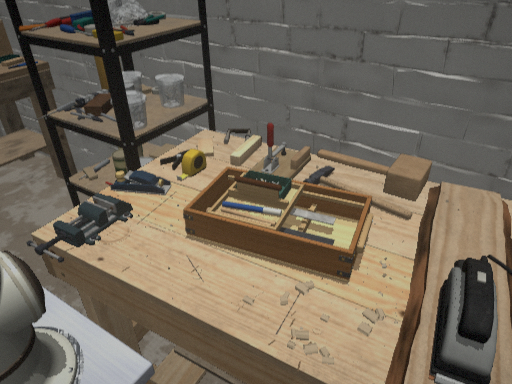

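View pics/wrist0.png

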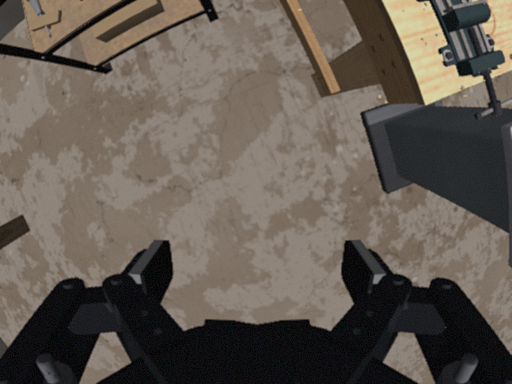

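```bash
python3 - <<'E'
import cv2
a=cv2.imread("pics/scene0.png")[135:285,180:380]; cv2.imwrite("pics/sc1.png",cv2.resize(a,None,fx=4,fy=4,interpolation=cv2.INTER_CUBIC))
E
```

```text
(no output)
```

View pics/sc1.png

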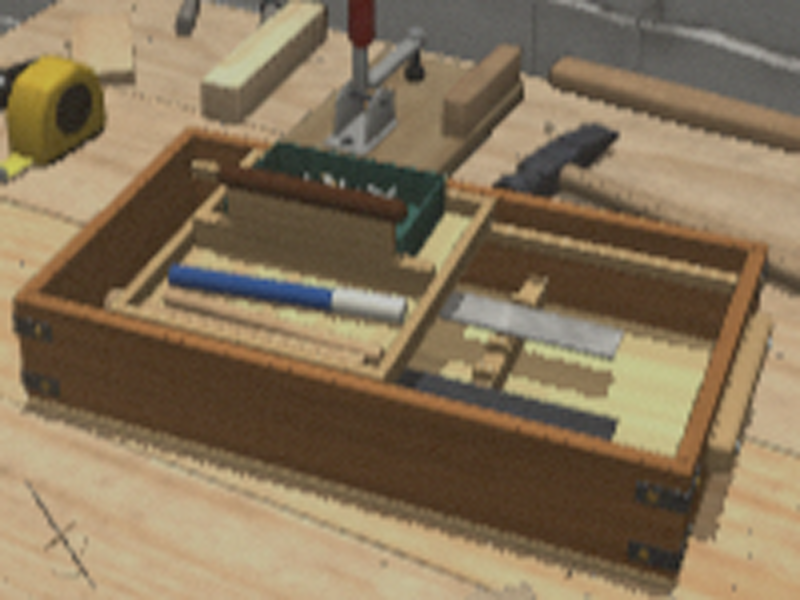

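View pics/side0.png

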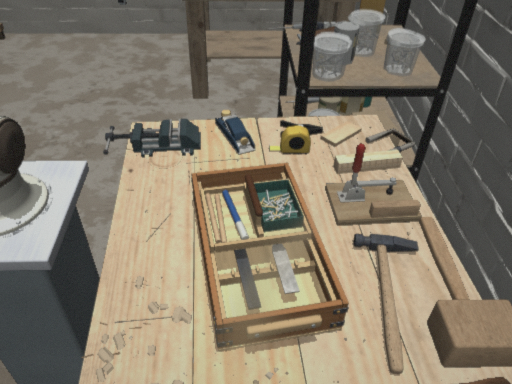

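```bash
python3 - <<'E'
import cv2
a=cv2.imread("pics/side0.png")[155:345,165:375]; cv2.imwrite("pics/si1.png",cv2.resize(a,None,fx=3,fy=3,interpolation=cv2.INTER_CUBIC))
E
```

```text
(no output)
```

View pics/si1.png

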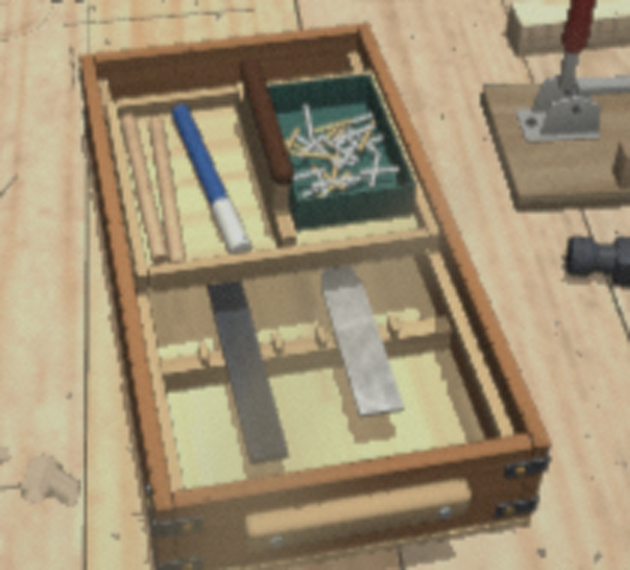

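```bash
cat > h.py <<'E'
import numpy as np
from scipy.optimize import least_squares
from scipy.spatial.transform import Rotation as R
CAM={"scene":(385.9282,249.5676,192.9945,[-65.8317,-508.7721,564.3917],[0.7725,-0.4193,0.2149,-0.4256]),
"side":(448.3915,249.4126,194.3084,[505.9485,-732.6236,668.5626],[0.9113,-0.0133,0.0143,-0.4112])}
def proj(n,P):
    f,cx,cy,t,q=CAM[n]; p=R.from_quat(q).inv().apply(np.atleast_2d(P)-t)
    return np.c_[f*p[:,0]/p[:,2]+cx,f*p[:,1]/p[:,2]+cy]
def plane(n,uv,z):
    f,cx,cy,t,q=CAM[n]; d=R.from_quat(q).apply([(uv[0]-cx)/f,(uv[1]-cy)/f,1]); t=np.array(t)
    return t+d*(z-t[2])/d[2]
def crop(uv,s,ox,oy): return (np.array(uv)+.5)/s-.5+[ox,oy]
E
python3 - <<'E'
from h import *
C=np.array([[-105,185,78],[105,185,78],[105,-185,78],[-105,-185,78]])
sc=crop([[17,300],[192,130],[767,247],[695,470]],4,180,135)
si=crop([[83,60],[368,27],[548,440],[152,508]],3,165,155)
def W(p,P): return R.from_euler('z',p[2]).apply(P)+[p[0],p[1],0]
def res(p,d=0):
    return np.r_[(proj("scene",W(p,C))-sc).ravel(),(proj("side",W(p,C))-si).ravel()]
s=least_squares(res,[550,0,0.2],loss='soft_l1'); p=s.x
print(p,np.round(res(p).reshape(-1,2),1).tolist())
def B(P): return R.from_euler('z',-p[2]).apply(P-np.array([p[0],p[1],0]))
# checks in box frame
for nm,uv,z in [("tip",[268,457],33),("tiptop",[226,283],33),("chis",[382,410],30),("trayedgeL",[147,270],78),("trayedgeR",[440,237],78),("grip near",[282,172],118),("grip far",[253,70],118)]:
    print(nm,np.round(B(plane("side",crop(uv,3,165,155),z)),1))
for nm,uv,z in [("tipR",[615,430],33),("gripend",[400,212],116),("gripfar",[222,172],116)]:
    print(nm,np.round(B(plane("scene",crop(uv,4,180,135),z)),1))
E
```

```text
[ 5.51731728e+02 -1.59239218e+02  1.60875188e-01] [[-1.4, -0.7], [-0.9, -1.4], [1.0, -0.8], [-1.0, 1.6], [-1.5, -1.8], [0.3, -1.5], [1.2, 2.1], [0.2, 1.4]]
tip [ -34.7 -133.8   33. ]
tiptop [-34.5  -3.2  33. ]
chis [  37.  -112.8   30. ]
trayedgeL [-85.6 -24.1  78. ]
trayedgeR [ 92.3 -29.8  78. ]
grip near [1.00e-01 2.40e+00 1.18e+02]
grip far [  1.8  98.9 118. ]
tipR [ -33.  -135.4   33. ]
gripend [  0.8  -0.8 116. ]
gripfar [  2.3 107.7 116. ]
```

```bash
cat >> h.py <<'E'
P=[551.73,-159.24,0.160875]
BR=R.from_euler('z',P[2]); BT=np.array([P[0],P[1],0])
GOAL=BR*R.from_matrix(np.array([[0,-1,0],[-1,0,0],[0,0,-1]]).T)  # tool x=-Y, y=-X, z=-Z
def st():
    from bench import arm
    s=arm.read_state(); return s,R.from_quat(s["ee_rot"]),np.array(s["position"])
def show(target=None,pitch=0):
    s,q,p=st(); print("t",s["clock"],"grasp pt box",np.round(BR.inv().apply(p+q.apply([0,0,6])-BT),1),"w",round(s["gripper_width"],1),"gf",round(s["grasp_force"],1),"F box",np.round(BR.inv().apply(s["contact_force"]),1))
    G=GOAL*R.from_euler('y',-pitch,degrees=True)
    print(" turn left (tool deg)",np.round((q.inv()*G).as_rotvec(degrees=True),2),"file pitch",np.round(np.degrees(np.arcsin(q.apply([1,0,0])[2]))*-1,2))
    if target is not None:
        w=BT+BR.apply(target)-G.apply([0,0,6]); print(" TCP shift now-tool mm",np.round(q.inv().apply(w-p),1)," goal-tool",np.round(G.inv().apply(w-p),1))
E
python3 -c "
from h import *
show([1,52,200])"
```

```text
t 0.15 grasp pt box [-201.4  783.3  249.5] w 85.6 gf 0.0 F box [-0.7 -0.2  0.3]
 turn left (tool deg) [ 0.08 -0.06 59.42] file pitch -0.01
 TCP shift now-tool mm [546.3 526.5  50.4]  goal-tool [ 731.3 -202.4   49.5]
```

```bash
python3 -m pendant '[[0,0,0,0,0,8.49,0.0854],[0,0,0,0,0,8.49,0.0854],[0,0,0,0,0,8.49,0.0854],[0,0,0,0,0,8.49,0.0854],[0,0,0,0,0,8.49,0.0854],[0,0,0,0,0,8.49,0.0854],[0,0,0,0,0,8.49,0.0854],[0.045,-0.0125,0,0,0,0,0.0854],[0.045,-0.0125,0,0,0,0,0.0854],[0.045,-0.0125,0,0,0,0,0.0854],[0.045,-0.0125,0,0,0,0,0.0854]]'
python3 -m pendant '[[0.045,-0.0125,0,0,0,0,0.05],[0.045,-0.0125,0,0,0,0,0.05],[0.045,-0.0125,0,0,0,0,0.05],[0.045,-0.0125,0,0,0,0,0.05],[0.045,-0.0125,0,0,0,0,0.05],[0.045,-0.0125,0,0,0,0,0.05],[0.045,-0.0125,0,0,0,0,0.05],[0.045,-0.0125,0,0,0,0,0.05],[0.045,-0.0125,0,0,0,0,0.05],[0.045,-0.0125,0,0,0,0,0.05],[0.04,-0.012,0,0,0,0,0.05],[0,0,0,0,0,0,0.05]]'
python3 -c "
from h import *
show([1,52,200])"
```

```text
clock: 1.25
position: [306.1, 410.5, 256.0]
ee_rot: [0.762, -0.648, 0.0, 0.0]
contact_force: [0.6, 0.6, -0.3]
gripper_width: 85.3
grasp_force: 0.0
clock: 2.45
position: [520.6, -53.1, 255.5]
ee_rot: [0.76, -0.65, -0.0, 0.001]
contact_force: [-0.1, -0.0, -1.0]
gripper_width: 50.0
grasp_force: 0.0
t 2.45 grasp pt box [-13.7 109.7 249.5] w 50.0 gf 0.0 F box [-0.1  0.  -1. ]
 turn left (tool deg) [ 0.06 -0.04 -0.35] file pitch -0.04
 TCP shift now-tool mm [ 57.6 -15.1  49.6]  goal-tool [ 57.7 -14.7  49.5]
```

```bash
python3 -m pendant '[[0.029,-0.0075,0.03,0,0,-0.35,0.05],[0.029,-0.007,0.03,0,0,0,0.05],[0,0,0,0,0,0,0.05],[0,0,0,0,0,0,0.05]]'
python3 - <<'E'
from h import *
from bench import arm
import cv2
show([1,52,119])
d=arm.get_image("wrist"); cv2.imwrite("pics/w1.png",d["image"][:,:,::-1]); print(d["xyz"],d["rotation"])
E
```

```text
clock: 2.85
position: [542.8, -104.4, 195.5]
ee_rot: [0.763, -0.646, -0.001, 0.001]
contact_force: [0.4, 0.3, 0.5]
gripper_width: 50.1
grasp_force: 0.0
t 2.85 grasp pt box [ -0.   55.6 189.5] w 50.1 gf 0.0 F box [0.4 0.3 0.5]
 turn left (tool deg) [0.13 0.   0.3 ] file pitch 0.0
 TCP shift now-tool mm [ 3.6 -1.2 70.5]  goal-tool [ 3.6 -1.  70.5]
[ 553.51652529 -173.30120457  313.22708539] [-0.08203995  0.98759064  0.13339873 -0.01178818]
```

View pics/w1.png

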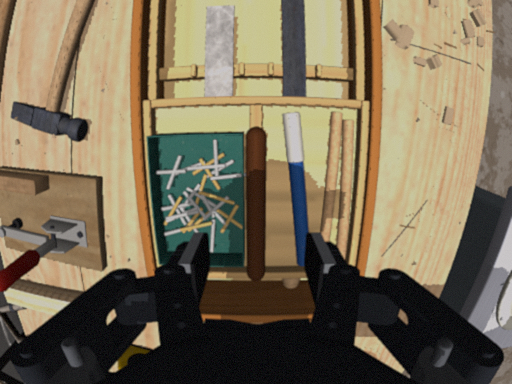

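```bash
cat >> h.py <<'E'
def fish(cam,uv,z):
    f,cx,cy=297.3186,256.686,195.3697
    u,v=uv[0]-cx,uv[1]-cy; r=np.hypot(u,v); a=r/f
    d=R.from_quat(cam[1]).apply([np.sin(a)*u/r,np.sin(a)*v/r,np.cos(a)]); t=np.array(cam[0])
    return BR.inv().apply(t+d*(z-t[2])/d[2]-BT)
E
python3 - <<'E'
from h import *
c=([553.51652529,-173.30120457,313.22708539],[-0.08203995,0.98759064,0.13339873,-0.01178818])
for n,uv,z in [("rail-y",[256,127],118),("rail+y",[256.5,280],116),("rail mid",[256,200],123),("rimL inner",[144,80],78),("rimR inner",[370,80],78),("rimL in",[150,230],78),("rimR in",[365,230],78),("file L",[282,60],33),("file R",[305,60],33),("file near",[293,97],33),("chL",[205,60],30),("chR",[233,60],30),("tray edge",[256,100],78)]:
    print(n,np.round(fish(c,uv,z),1))
E
```

```text
rail-y [ -0.4  -6.6 118. ]
rail+y [ -1.2 107.6 116. ]
rail mid [ -0.6  41.4 123. ]
rimL inner [ 91.1 -46.5  78. ]
rimR inner [-93.1 -47.5  78. ]
rimL in [93.8 83.1 78. ]
rimR in [-98.1  82.2  78. ]
file L [-24.1 -67.5  33. ]
file R [-45.8 -68.5  33. ]
file near [-34.6 -32.3  33. ]
chL [ 48.3 -68.7  30. ]
chR [ 21.6 -67.8  30. ]
tray edge [ -0.2 -26.4  78. ]
```

```bash
python3 -m pendant '[[0.003,0,0.03,0,0,0,0.05],[0,0,0.025,0,0,0,0.05],[0,0,0.015,0,0,0,0.05],[0,0,0,0,0,0,0.05],[0,0,0,0,0,0,0.0],[0,0,0,0,0,0,0.0],[0,0,0,0,0,0,0.0],[0,0,0,0,0,0,0.0],[0,0,0,0,0,0,0.0],[0,0,0,0,0,0,0.0]]'
python3 -c "
from h import *
show([-.5,-94,119])"
```

```text
clock: 3.9
position: [544.0, -107.0, 128.3]
ee_rot: [0.764, -0.646, 0.001, -0.001]
contact_force: [-2.1, 1.9, 6.3]
gripper_width: 11.9
grasp_force: 58.5
t 3.9 grasp pt box [  0.7  52.8 122.3] w 11.9 gf 58.5 F box [-1.8  2.3  6.3]
 turn left (tool deg) [-0.1  -0.02  0.36] file pitch -0.02
 TCP shift now-tool mm [146.8   2.2   3.3]  goal-tool [146.8   1.2   3.3]
```

```bash
python3 -m pendant '[[0.005,0,0,0,0,0,0],[0.01,0,0,0,0,0,0],[0.013,0,0,0,0,0,0],[0.013,0,0,0,0,0,0],[0.013,0,0,0,0,0,0],[0.013,0,0,0,0,0,0],[0.013,0,0,0,0,0,0],[0.013,0,0,0,0,0,0],[0.013,0,0,0,0,0,0],[0.013,0,0,0,0,0,0],[0.01,0,0,0,0,0,0],[0.005,0,0,0,0,0,0]]'
python3 -c "
from h import *
show([-.5,-94,119])"
```

```text
clock: 5.1
position: [566.0, -240.1, 128.3]
ee_rot: [0.763, -0.646, 0.001, -0.0]
contact_force: [-2.2, 2.9, 5.6]
gripper_width: 11.9
grasp_force: 58.5
t 5.1 grasp pt box [  1.2 -82.1 122.3] w 11.9 gf 58.5 F box [-1.7  3.2  5.6]
 turn left (tool deg) [-0.05 -0.04  0.32] file pitch -0.04
 TCP shift now-tool mm [11.9  1.7  3.3]  goal-tool [11.9  1.6  3.3]
```

```bash
for i in 1 2; do python3 -m pendant '[[0.002,0,0,0,0,0,0],[0.002,0,0,0,0,0,0],[0.002,0,0,0,0,0,0],[0.002,0,0,0,0,0,0],[0,0,0,0,0,0,0]]' >/dev/null
python3 -c "
from h import *
show()"; done
```

```text
t 5.6 grasp pt box [  1.2 -89.6 122.3] w 11.6 gf 58.5 F box [-2.4  1.3  5.8]
 turn left (tool deg) [-0.05 -0.05  0.34] file pitch -0.05
t 6.1 grasp pt box [  1.1 -93.  122.3] w 11.9 gf 59.2 F box [-2.2 18.1 11.8]
 turn left (tool deg) [0.04 0.33 0.34] file pitch 0.33
```

```bash
python3 -m pendant '[[0.0015,0,0,0,0,0,0],[0.0015,0,0,0,0,0,0],[0,0,0,0,0,0,0]]' >/dev/null
python3 -c "
from h import *
show()"
python3 -m pendant '[[-0.003,0,0,0,0,0,0],[-0.0035,0,0,0,0,0,0],[0,0,0,0,0,0,0.04],[0,0,0,0,0,0,0.04],[0,0,0,0,0,0,0.04],[0,0,-0.02,0,0,0,0.04],[0,0,-0.03,0,0,0,0.05],[0,0,-0.04,0,0,0,0.05]]'
python3 -c "
from h import *
show([-36,90,160])"
```

```text
t 6.4 grasp pt box [  1.1 -93.2 122.2] w 12.0 gf 59.6 F box [-2.  28.5 15.9]
 turn left (tool deg) [0.09 0.55 0.36] file pitch 0.55
clock: 7.2
position: [567.1, -251.8, 215.1]
ee_rot: [0.763, -0.646, -0.002, 0.001]
contact_force: [1.6, -0.5, -0.3]
gripper_width: 49.9
grasp_force: 0.0
t 7.2 grasp pt box [  0.3 -93.8 209.1] w 49.9 gf 0.0 F box [ 1.5 -0.7 -0.3]
 turn left (tool deg) [0.24 0.11 0.29] file pitch 0.11
 TCP shift now-tool mm [-183.9   35.2   49.6]  goal-tool [-183.8   36.3   49.1]
```

```bash
python3 -m pendant '[[-0.046,0.009,0.0,0,0,0.3,0.055],[-0.046,0.009,0.0,0,0,0,0.055],[-0.046,0.009,0,0,0,0,0.055],[-0.046,0.009,0,0,0,0,0.055],[0,0,0,0,0,0,0.055],[0,0,0,0,0,0,0.055]]' >/dev/null
python3 - <<'E'
from h import *
from bench import arm
import cv2
show([-36,90,35])
d=arm.get_image("wrist"); cv2.imwrite("pics/w2.png",d["image"][:,:,::-1]); print(d["xyz"].tolist(),d["rotation"].tolist())
d=arm.get_image("side"); cv2.imwrite("pics/s2.png",d["image"][:,:,::-1])
E
```

```text
t 7.8 grasp pt box [-34.7  90.7 210.7] w 54.9 gf 0.0 F box [ 0.5 -0.2 -0.1]
 turn left (tool deg) [-0.06 -0.01  0.16] file pitch -0.01
 TCP shift now-tool mm [  0.7   1.4 175.7]  goal-tool [  0.7   1.2 175.7]
[513.0287217914135, -144.22647836649435, 334.4703529030944] [-0.08103208945926393, 0.987689443352075, 0.13343253398355134, -0.009956045573537752]
```

View pics/w2.png

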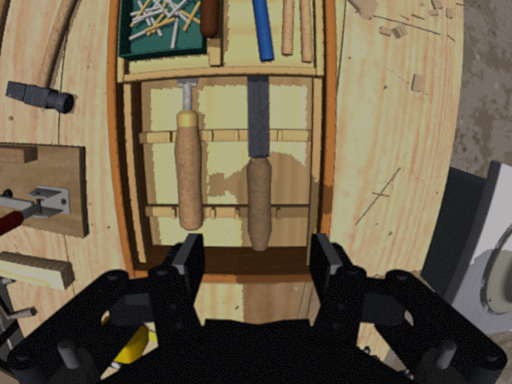

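```bash
python3 - <<'E'
from h import *
c=([513.0287,-144.2265,334.4704],[-0.081032,0.987689,0.133433,-0.009956])
for n,uv,z in [("hnd start",[258.5,157],35),("butt",[260.5,250],37),("hL",[248,200],35),("hR",[271,200],35),("blade@tray",[258,78],33),("tray edge bot",[220,78],78),("tray edge top in",[220,68],78),("rail end",[209,36],116),("bearer128",[225,211],22),("bearer43",[225,137],22)]:
    print(n,np.round(fish(c,uv,z),1))
E
```

```text
hnd start [-37.2  63.   35. ]
butt [-39.8 165.5  37. ]
hL [-26.3 108.5  35. ]
hR [-50.5 108.4  35. ]
blade@tray [-36.4 -17.3  33. ]
tray edge bot [ -4. -12.  78.]
tray edge top in [ -3.9 -20.9  78. ]
rail end [ -0.3 -39.8 116. ]
bearer128 [ -0.2 125.1  22. ]
bearer43 [-1.9 43.4 22. ]
```

```bash
python3 -m pendant '[[0.002,0.0028,0.04,0,0,0.16,0.055],[0,0,0.04,0,0,0,0.055],[0,0,0.035,0,0,0,0.055],[0,0,0.025,0,0,0,0.055],[0,0,0.015,0,0,0,0.055],[0,0,0,0,0,0,0.055]]'
python3 -c "
from h import *
show([-37.5,88,34.5])"
```

```text
clock: 8.5
position: [499.0, -79.9, 58.7]
ee_rot: [0.76, -0.65, -0.002, 0.002]
contact_force: [0.8, -0.1, 0.1]
gripper_width: 54.8
grasp_force: 0.0
t 8.5 grasp pt box [-39.4  86.7  52.7] w 54.8 gf 0.0 F box [ 0.7 -0.2  0.1]
 turn left (tool deg) [ 0.34  0.01 -0.28] file pitch 0.01
 TCP shift now-tool mm [-1.3 -1.9 18.1]  goal-tool [-1.3 -1.8 18.2]
```

```bash
python3 -m pendant '[[-0.001,-0.001,0.01,0,0,0,0.055],[0,0,0.008,0,0,0,0.055],[0,0,0,0,0,0,0.055],[0,0,0,0,0,0,0],[0,0,0,0,0,0,0],[0,0,0,0,0,0,0],[0,0,0,0,0,0,0],[0,0,0,0,0,0,0],[0,0,0,0,0,0,0]]'
python3 - <<'E'
from h import *
from bench import arm
show([-37.5,88,34.5])
E
```

```text
clock: 9.4
position: [500.8, -77.3, 43.6]
ee_rot: [0.761, -0.649, -0.0, 0.0]
contact_force: [-1.5, -0.3, 5.5]
gripper_width: 24.2
grasp_force: 59.0
t 9.4 grasp pt box [-37.2  89.   37.6] w 24.2 gf 59.0 F box [-1.6 -0.1  5.5]
 turn left (tool deg) [ 0.03 -0.   -0.12] file pitch -0.0
 TCP shift now-tool mm [1.  0.3 3.1]  goal-tool [1.  0.3 3.1]
```

```bash
python3 - <<'E'
import numpy as np
def tcp(t):
    a=np.radians(t); return np.array([-137+225.5*np.cos(a)-21.6*np.sin(a), 22-14*t/16+225.5*np.sin(a)+21.6*np.cos(a)])
for t in range(0,16,2):
    d=tcp(t+2)-tcp(t); a=np.radians(t)
    print(t, np.round([-(d[0]*np.cos(a)+d[1]*np.sin(a)), -(-d[0]*np.sin(a)+d[1]*np.cos(a))],1))
E
```

```text
0 [ 0.9 -6.1]
2 [ 1.  -6.1]
4 [ 1.  -6.1]
6 [ 1.1 -6.1]
8 [ 1.1 -6.1]
10 [ 1.2 -6.1]
12 [ 1.3 -6.1]
14 [ 1.3 -6.2]
```

```bash
python3 -m pendant '[[0.001,0,-0.0061,0,-2,0,0],[0.001,0,-0.0061,0,-2,0,0],[0.001,0,-0.0061,0,-2,0,0],[0.001,0,-0.0061,0,-2,0,0],[0,0,0,0,0,0,0]]' >/dev/null
python3 - <<'E'
from h import *
from bench import arm
import cv2
# target at 8deg: grasp pt
a=np.radians(8); show([-37.2,-137+225.5*np.cos(a)-15.6*np.sin(a),22-7+225.5*np.sin(a)+15.6*np.cos(a)],8)
d=arm.get_image("side"); cv2.imwrite("pics/s3.png",cv2.resize(d["image"][120:320,150:400,::-1],None,fx=3,fy=3,interpolation=cv2.INTER_CUBIC))
E
```

```text
t 9.9 grasp pt box [-36.3  83.9  61.5] w 24.0 gf 59.0 F box [ 0.5 -1.1 -0.9]
 turn left (tool deg) [-0.12  0.01 -0.24] file pitch 8.01
 TCP shift now-tool mm [-0.2  0.8 -0.3]  goal-tool [-0.2  0.8 -0.3]
```

View pics/s3.png

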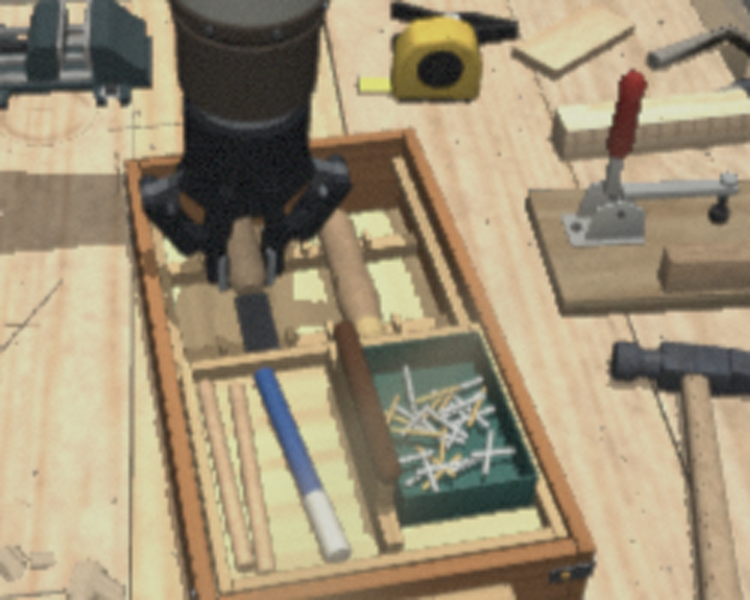

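```bash
python3 -m pendant '[[0.0011,0,-0.0061,0,-2,0,0],[0.0012,0,-0.0061,0,-2,0,0],[0.0013,0,-0.0061,0,-2,0,0],[0.0013,0,-0.0062,0,-2,0,0],[0,0,0,0,0,0,0],[0,0,0,0,0,0,0]]' >/dev/null
python3 - <<'E'
from h import *
from bench import arm
import cv2
a=np.radians(16); show([-37.2,-137+225.5*np.cos(a)-15.6*np.sin(a),22-14+225.5*np.sin(a)+15.6*np.cos(a)],16)
d=arm.get_image("wrist"); cv2.imwrite("pics/w3.png",d["image"][:,:,::-1])
d=arm.get_image("scene"); cv2.imwrite("pics/s4.png",cv2.resize(d["image"][110:290,170:390,::-1],None,fx=3,fy=3,interpolation=cv2.INTER_CUBIC))
E
```

```text
t 10.55 grasp pt box [-37.6  76.3  83.9] w 23.8 gf 59.0 F box [-0.4 -0.2 -1.5]
 turn left (tool deg) [ 0.05 -0.04 -0.16] file pitch 15.96
 TCP shift now-tool mm [ 0.4 -0.4 -1.4]  goal-tool [ 0.4 -0.4 -1.4]
```

View pics/s4.png

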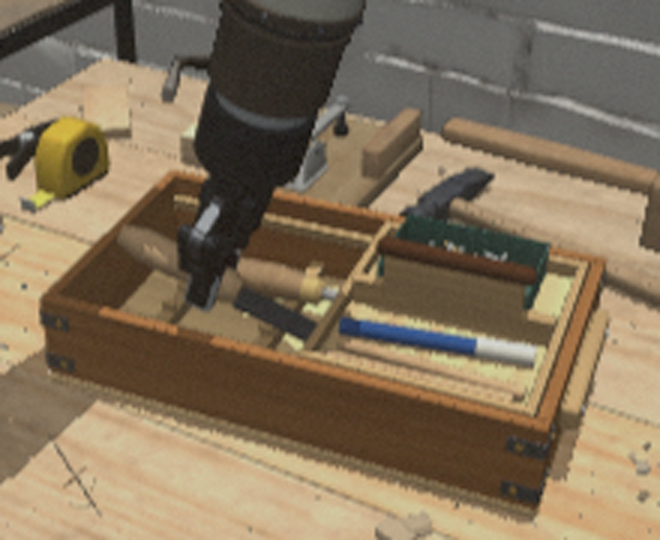

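```bash
python3 -m pendant '[[-0.006,0,0,0,0,0,0],[-0.012,0,0,0,0,0,0],[-0.012,0,0,0,0,0,0],[-0.012,0,0,0,0,0,0],[-0.008,0,0,0,0,0,0],[0,0,0,0,0,0,0]]' >/dev/null; python3 -c "
from h import *
show()"
python3 -m pendant '[[-0.008,0,0,0,0,0,0],[-0.012,0,0,0,0,0,0],[-0.012,0,0,0,0,0,0],[-0.012,0,0,0,0,0,0],[-0.014,0,0,0,0,0,0],[-0.014,0,0,0,0,0,0],[-0.014,0,0,0,0,0,0],[-0.012,0,0,0,0,0,0],[-0.008,0,0,0,0,0,0],[0,0,0,0,0,0,0]]' >/dev/null
python3 - <<'E'
from h import *
from bench import arm
import cv2
show()
d=arm.get_image("scene"); cv2.imwrite("pics/s5.png",cv2.resize(d["image"][110:290,150:370,::-1],None,fx=3,fy=3,interpolation=cv2.INTER_CUBIC))
E
```

```text
t 11.25 grasp pt box [-36.6 125.4  99.2] w 24.0 gf 59.0 F box [ 0.4 -0.3 -2.9]
 turn left (tool deg) [-0.07 16.    0.  ] file pitch 16.0
t 12.25 grasp pt box [-36.5 226.9 128.2] w 23.9 gf 59.0 F box [-0.6  0.1 -1.9]
 turn left (tool deg) [-0.05 16.   -0.02] file pitch 16.0
```

View pics/s5.png

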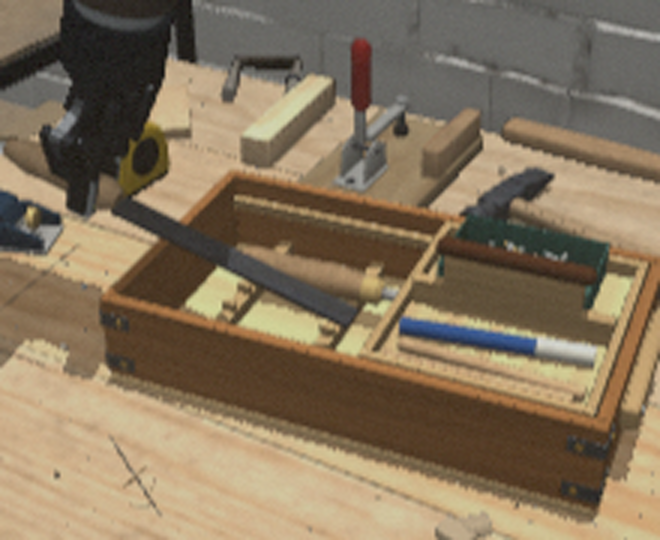

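```bash
python3 -m pendant '[[-0.0015,0,-0.005,0,0,0,0],[-0.0033,0,-0.0115,0,0,0,0],[-0.0039,0,-0.0135,0,0,0,0],[-0.0044,0,-0.0154,0,0,0,0],[-0.0044,0,-0.0154,0,0,0,0],[-0.0044,0,-0.0154,0,0,0,0],[-0.0044,0,-0.0154,0,0,0,0],[-0.0044,0,-0.0154,0,0,0,0],[-0.0044,0,-0.0154,0,0,0,0],[-0.0033,0,-0.0115,0,0,0,0],[-0.0015,0,-0.005,0,0,0,0],[0,0,0,0,0,0,0]]' >/dev/null
python3 -m pendant '[[0,0,0,0,0,0,0],[0,0,0,0,0,0,0],[0,0,0,0,0,0,0],[0,0,0,0,0,0,0],[0,0,0,0,0,0,0],[0,0,0,0,0,0,0]]' >/dev/null
python3 - <<'E'
from h import *
from bench import arm
import cv2
show()
a=arm.get_image("scene")["image"][60:310,130:380,::-1]
b=arm.get_image("side")["image"][60:310,130:380,::-1]
cv2.imwrite("pics/s6.png",cv2.resize(np.hstack([a,b]),None,fx=1.6,fy=1.6,interpolation=cv2.INTER_CUBIC))
E
```

```text
t 14.1 grasp pt box [-36.6 226.  272.1] w 24.1 gf 59.1 F box [-0.2 -0.4 -1.9]
 turn left (tool deg) [-0.   16.   -0.12] file pitch 16.0
```

View pics/s6.png

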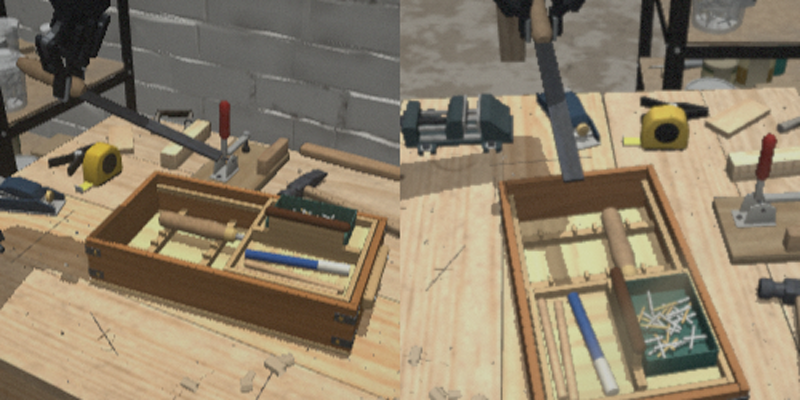

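```bash
python3 - <<'E'
from h import *
f=lambda X:np.r_[proj("scene",X)[0]-[272.5,158],proj("side",X)[0]-[237.5,171]]
X=least_squares(f,[500,-100,200]).x
print("tip z",X[2],"box",BR.inv().apply(X-BT),f(X))
if X[2]>150:
    from bench import arm
    print(arm.job_done())
E
```

```text
tip z 211.26619433522276 box [-37.93160795   3.5276315  211.26619434] [-1.15236101 -2.10769492 -0.18155104  1.98632852]
the job is handed in; nothing more can be done
None
```

The tray is at its stop and the chisel is still in the box. The file was drawn out at a slant and is held still by its handle, with its lowest point, the tip, at about 200 mm, well above the 123 mm grip top. The job is handed in; no verdict was returned.

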